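Close a plaster handle mould against the stop and hold it for strapping

ROBOT

A 7-joint arm with a two-finger parallel gripper is mounted at the origin on the work surface; the furniture and walls round the work are solid. World frame = base frame: x ahead of the robot, y to its left, z up, the work surface at z = 0. Lengths are in m, angles in rad, forces in N, time in s.
With the tool pointing down it reaches from about 0.4 to 0.85 m from the base axis. Payload 10.4 kg.
Tool frame: the origin (TCP) lies on the mounting face of the last link; the fingertips stand 173 mm ahead of it and the grasp point (between the pads) lies 155 mm ahead of it (manip.tip_extent is the distance from the TCP to the fingertips, in m); z points along the fingers, y is the line along which they close (so a half turn about z gives the same grasp; the last joint's range is limited). The gripper opens to 85 mm and grips with 20 to 120 N. Pads are 22 mm wide; open, the fingers measure 114 mm over their backs; the gripper's body (76 mm by 85 mm) begins 54 mm behind the grasp point. The pads swing forward as they close: fully open they stand 13 mm farther back than shut.
Start: joints at [-1.171, 0.332, -0.065, 1.46, 0.022, 1.35, -0.088], TCP at [0.256, 0.57, 0.405] pointing down, gripper open.
Joint ranges: [-2.6, 2.6], [-0.5, 2.12], [-1.47, 1.34], [0.16, 2.42], [-1.27, 4.41], [0.06, 2.06], [-2.6, 2.6]. Speed limits (rad/s): [2.22, 2.22, 2.79, 2.79, 3.14, 3.14, 3.14].

INTERFACE

Orientations are given as a unit quaternion [x, y, z, w].
In Python, from workcell import manip gives the robot as it stands.
- The arm moves only by the tool move_arm, never from a script. Its argument "plan" is one flat list of numbers, 7 for each row, row after row: the turn, a rotation vector about the tool's x, y, z in rad, then the shift along the tool's x, y, z in m, then the finger opening in m, from 0 to 0.0854. In form: [ax, ay, az, dx, dy, dz, gripper, ax, ay, az, dx, dy, dz, gripper, ...]. A call has 1 to 12 rows; each row is the pose to reach, as a shift and turn from the pose commanded when the call began, along the tool's axes at that moment; what a row does not reach only later rows make up. A row lasts 1/8 s, in which the tool goes at most 62.5 mm and 10.7 degrees, less where a joint would pass 70% of its speed; a pose out of reach is approached as far as the arm can. A call with a gripper value outside its range is refused whole. The fingers move at their own pace and stop on an object; "squeeze" is the grip in N (left out, the last holds). Time passes only in rows, so rows that repeat a pose let the fingers close. It gives the time, the measured TCP pose, the force, the opening and the grip force at its end, in the units of the state.
- manip.get_obs(): the state, without advancing time (a new reading comes with each control period).
- manip.camera(name): name is "scene" or "side" or "wrist"; returns a dict with "color" (480x640x3 uint8, red, green, blue), "fx", "fy", "cx", "cy" (pixels), "cam_to_world" (4x4, takes a point from camera to world coordinates); the wrist camera has in their place "mount" (4x4, takes a point from camera to tool coordinates, whose origin is the TCP and whose axes are the flange's). Camera axes: x right, y down, z forward; pixel columns grow to the right and rows downward; lengths in m; the calibration is good to about 2 mm. A picture is of the moment at which its call begins: read the wrist's pose just before it. There is no depth.
- manip.hand_in(): hands the job in; it is judged then, once.
Trained networks look in a picture, given as the dict that the camera call returned (one of the last four; its "shot" number tells which), for a name from the list of things; names that differ only in an ending like _2 or _b are one class to them, and where a whole thing is asked for, a point or a joint stands for the part that bears it (a point fixed in the world has none). Each returns a list of dicts, best first, with "conf" (0 to 1); they miss things now and then, are a little off and sometimes report something else, mostly with a low value. They report only what shows in the picture. A call takes as long as a camera call. They do not tell look-alikes from the thing itself.
- manip.look_for(picture, label): "position" ([x, y, z] in m, in the coordinates of the camera as it stood for that picture, good to about 4 mm: the middle of the surface that is visible of it).
- manip.silhouettes(picture, label): "pixels" (480x640 bool, what is visible of it).
- manip.tip_of(picture, label): "position" ([x, y, z] in m, in the coordinates of the camera as it stood for that picture, good to about 4 mm: a listed point, or the origin of a listed thing).
The state is a dict: "clock": time; "joint_pos": joint angles; "joint_velocities": joint speeds; "tau": joint torques, N m; "position": TCP position; "ee_rot": TCP orientation; "ft_force": force on the tool from outside, world axes, zero at the start; "torque": the same for the moment, N m; "grip_width": opening from 0.0 (shut) to 1.0 (fully open); "grasp_force": force on a finger pad.
Only numpy, scipy, OpenCV 4.12 (cv2) and the standard library are available. Lean on these libraries where they do the work, as an engineer would, in place of code of your own. Each camera call takes 0.05 s, during which the arm holds its last target. There are 200 camera calls.

TASK

Pick up the loose half of the plaster mould, the one with two knobs on its face, stand it on the jig and close it onto the other half, knobs home in their sockets and the seam shut all round. Then press the mould against the jig's white stop plate with a push of about 12 N, keep it steady for at least three seconds, and finish while still holding and pressing, so that I can strap it. The plaster is soft: grip it lightly (at most about 60 N a finger), never push the halves together with more than 25 N, tip neither over, and leave the clay turtle, the wash bottle and the dark wooden tool alone.

Things in the scene. Friction and masses are not known exactly. Their poses are not given: they have to be found in the camera images.
- jig: Jig fixed to the table: plywood board, 15 mm thick, with a fence block across one end and a white stop plate on rubber buffers in front of it. Origin at table height; +x = push direction, to plate and fence (to the robot's right, within 0.3 rad), z up. Board x -88..112, y +-52 mm, top z = 15. Plate face at rest x = 50 mm, plate and fence up to z = 81 mm.
- stop_plate (a joint): How far the stop plate (12 x 100 x 56 mm) is pushed back on its buffers along the jig's +x, m: 0 at rest, at most 0.012. The buffers act as a spring of 2 N per mm: 12 N pushes it back 6 mm.
- natch_half_centre (a point): Centre (half-way up) of the loose half, a plaster block 36 (x) x 58 (y) x 76 (z) mm, about 0.24 kg, upright on the table left of the jig. +x = normal of its mating face, 18 mm off; z up. Grip it across the 58 mm, some 20 mm below its top. Two tapered knobs, 9 mm across at the root, 5 at the tip, 6.5 long, on that face at (y, z) = (18.5, -27) and (-18.5, 27) mm.
- natch_half_face (a point): Middle of the loose half's mating face (the side with the knobs and a C-shaped groove), 18 mm in +x from its centre, 38 mm above its underside; same axes as the centre.
- socket_half_face (a point): Middle of the mating face of the other half, an equal block, loose too, standing on the jig's board with its back 1 to 4 mm short of the stop plate. +x points into the block, to the plate. 38 mm above the board. Two sockets, 11 mm across and 7.5 deep, match the knobs (1 mm play). When shut, this point and natch_half_face coincide, with parallel axes.
- natch_half: The loose mould half; origin at the centre of its underside, +x normal of its mating face.
- socket_half: The mould half on the jig; origin at the centre of its underside, +x towards the stop plate.
- clay_turtle: Bystander: wet clay turtle, 72 x 112 x 30 mm, at the far left of the table.
- wash_bottle: Bystander: white wash bottle with a bent spout, 111 mm across, 264 mm tall, to the right of the jig.
- wood_wedge: Bystander: dark wooden modelling tool, 23 x 110 x 14 mm, lying between the loose half and the jig.
Things that resemble listed ones, but are neither listed nor needed, are in the scene too. What is shaped like the natch_half but purple is not meant.

How it is judged:
By the outcome, as a careful person would: the job done as asked, in the order asked, and still so for the second after the job is handed in, while the arm keeps its last pose, push and grip.
It also fails if it takes over 51 s, if anything falls off the work surface, if the arm or the gripper's body presses on something with over 40 N, if the wrist force passes 120 N, or if a joint passes its speed limit or range.

## Working session

There is one attempt and no reset: what is moved stays moved. The work goes in short steps, Python scripts to look and compute and a tool call to move; the robot and the scene stay as the last step left them, time stands still between calls to the robot, and variables do not carry over. Pictures are saved under pics/ and viewed, at most 10 in all, crops included, and the job is handed in when it is done.

Besides the shell and the picture viewer there is one more tool, called as a command line: name --argument value ..., lists and objects as JSON in quotes. move_arm: Moves the arm, as the interface text tells. Its arguments: {"type":"object","properties":{"plan":{"type":"array","items":{"type":"number"}},"squeeze":{"type":"number"}},"required":["plan"]}

```bash
mkdir -p pics; ls; cat > h.py <<'E'
import numpy as np, cv2
from scipy.spatial.transform import Rotation as R
from workcell import manip
np.set_printoptions(precision=4,suppress=True)
def T(pos,q):
    M=np.eye(4);M[:3,:3]=R.from_quat(q).as_matrix();M[:3,3]=pos;return M
def shot(name,save=None):
    o=manip.get_obs();p=manip.camera(name)
    C=np.array(p["cam_to_world"]) if "cam_to_world" in p else T(o["position"],o["ee_rot"])@np.array(p["mount"])
    if save: cv2.imwrite(f"pics/{save}.png",p["color"][:,:,::-1])
    return p,C
def w(C,x): return (C@np.r_[x,1])[:3]
def px(p,C,X):
    c=np.linalg.inv(C)@np.r_[X,1];return np.array([p["fx"]*c[0]/c[2]+p["cx"],p["fy"]*c[1]/c[2]+p["cy"]])
def ray(p,C,u,v,z):
    d=C[:3,:3]@np.array([(u-p["cx"])/p["fx"],(v-p["cy"])/p["fy"],1]);o=C[:3,3];return o+d*(z-o[2])/d[2]
E
python3 - <<'E'
from h import *
o=manip.get_obs();print({k:np.array(v) for k,v in o.items()})
for n in("scene","side","wrist"):
    p,C=shot(n,n+"0")
    print(n,C[:3,3],C[:3,2],p["fx"])
    for l in ["natch_half_centre","natch_half_face","natch_half","socket_half_face","socket_half","jig","wood_wedge","clay_turtle","wash_bottle"]:
        for d in manip.tip_of(p,l)[:3]:
            X=w(C,d["position"]);print(l,round(d["conf"],2),X,px(p,C,X).round())
E
cd pics; python3 -c "
import cv2,numpy as np
a=[cv2.imread(f'{n}0.png') for n in('scene','side')]
"
```

```text
pics
{'clock': array(0.), 'joint_pos': array([-1.1706,  0.3329, -0.0647,  1.461 ,  0.0216,  1.3499, -0.0885]), 'joint_velocities': array([ 0.0005,  0.0005,  0.0015,  0.0004, -0.0003, -0.0001,  0.002 ]), 'tau': array([  0.0004, -62.5425,   0.0499, -39.1622,   0.0163,   0.0096,
         0.    ]), 'position': array([0.2564, 0.5698, 0.4039]), 'ee_rot': array([ 0.2098,  0.9777, -0.0007, -0.0001]), 'ft_force': array([ 0.6114, -0.9326,  0.3579]), 'torque': array([-0.0079,  0.0024, -0.0026]), 'grasp_force': array(0.), 'grip_width': array(1.0015)}
scene [-0.0641 -0.5834  0.8433] [ 0.4015  0.5632 -0.7222] 511.3027268396835
natch_half_centre 0.97 [0.3038 0.3855 0.0355] [215. 171.]
natch_half_centre 0.96 [0.4228 0.2497 0.0366] [284. 181.]
natch_half_centre 0.96 [0.3456 0.0378 0.0418] [307. 245.]
natch_half_face 0.9 [0.3322 0.031  0.0452] [303. 249.]
natch_half_face 0.85 [0.4188 0.2298 0.0393] [287. 186.]
natch_half_face 0.78 [0.3219 0.3752 0.0397] [223. 169.]
natch_half 0.96 [ 0.3047  0.3814 -0.0015] [218. 183.]
natch_half 0.91 [0.3472 0.0403 0.    ] [307. 257.]
natch_half 0.6 [ 0.4248  0.2461 -
[... 1094 characters left out ...]
.89 [ 0.4234 -0.1599  0.0512] [329. 300.]
socket_half 0.8 [ 0.4244 -0.1837  0.01  ] [329. 319.]
jig 0.61 [ 0.4296 -0.1535 -0.001 ] [332. 313.]
wood_wedge 0.5 [ 0.4135  0.1302 -0.    ] [331. 236.]
clay_turtle 0.73 [0.4615 0.3586 0.0005] [349. 190.]
clay_turtle 0.56 [ 0.4225 -0.1591  0.0512] [329. 300.]
clay_turtle 0.24 [0.4214 0.2313 0.0358] [335. 205.]
wash_bottle 0.74 [ 0.4081 -0.3415 -0.0023] [318. 379.]
wrist [0.1855 0.6023 0.3751] [ 0.2772 -0.1247 -0.9527] 348.17328613053616
natch_half_centre 0.97 [0.4201 0.2479 0.0373] [133. 433.]
natch_half_face 0.61 [0.4216 0.2249 0.0434] [115. 444.]
natch_half 0.67 [0.3064 0.3844 0.0034] [191. 304.]
clay_turtle 0.79 [0.462  0.3557 0.0022] [232. 407.]
```

View pics/scene0.png

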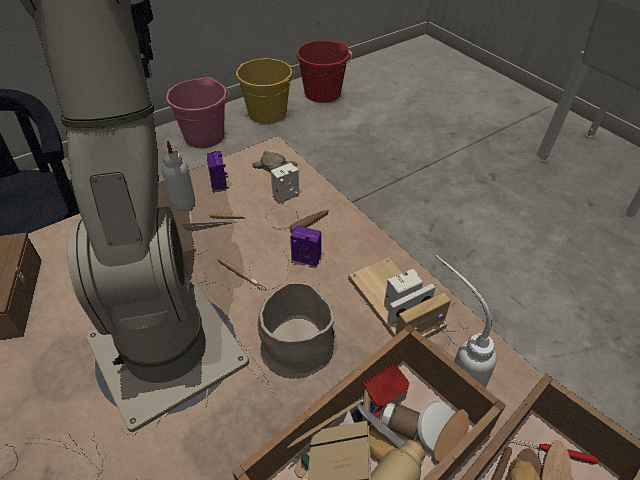

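View pics/side0.png

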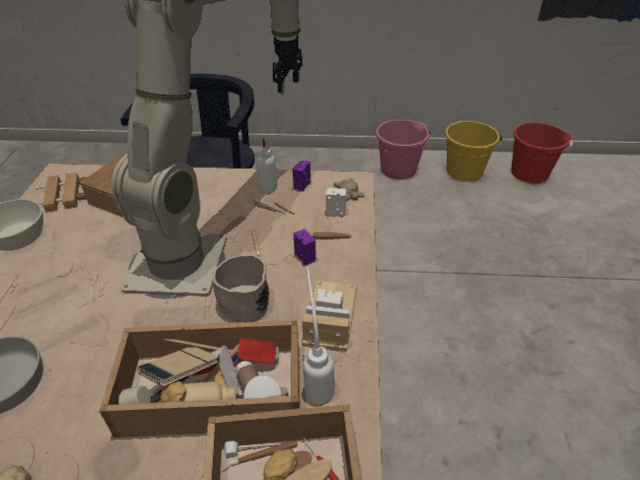

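The mating half could be any of three. Purple (218,170) and purple (307,246) in the scene view are excluded by colour. White (285,181) fits the description, so I'll check it close up.

```bash
python3 - <<'E'
from h import *
s=cv2.imread("pics/scene0.png");d=cv2.imread("pics/side0.png");wr=cv2.imread("pics/wrist0.png")
f=lambda i,u,v,r:cv2.resize(i[v-r:v+r,u-r:u+r],(400,400),interpolation=cv2.INTER_CUBIC)
cv2.imwrite("pics/crop1.png",np.hstack([f(s,285,183,36),f(s,400,295,52)]))
E
```

```text
(no output)
```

View pics/crop1.png

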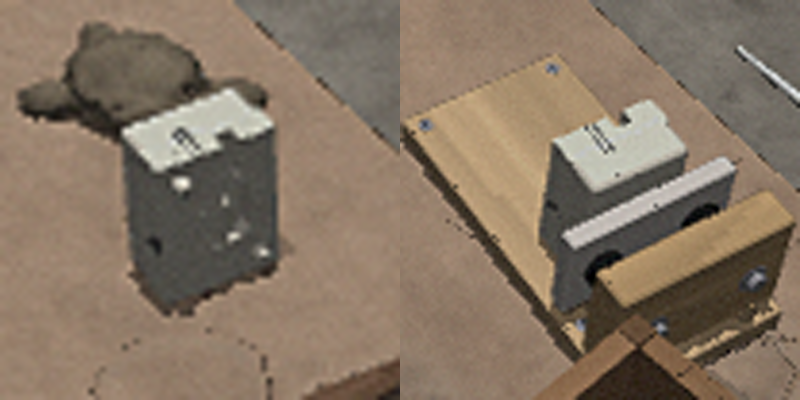

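White block: knobs at upper left and lower right of the face, C-groove. It's the right one (scene 285,181). Moving above it.

move_arm --plan '[0, 0, 0.574, -0.14, -0.1, 0, 0.0854, 0, 0, 1.148, -0.277, -0.2, 0, 0.0854, 0, 0, 1.148, -0.277, -0.2, 0.04, 0.0854, 0, 0, 1.148, -0.277, -0.2, 0.04, 0.0854, 0, 0, 1.148, -0.277, -0.2, 0.04, 0.0854, 0, 0, 1.148, -0.277, -0.2, 0.04, 0.0854, 0, 0, 1.148, -0.277, -0.2, 0.04, 0.0854, 0, 0, 1.148, -0.277, -0.2, 0.04, 0.0854, 0, 0, 1.148, -0.277, -0.2, 0.04, 0.0854]'

```text
clock: 2.62
position: [0.4264, 0.2752, 0.3649]
ee_rot: [0.706, 0.708, 0.0, -0.0]
ft_force: [-0.3, -0.8, -0.0]
grip_width: 0.999
grasp_force: 0.0
```

```bash
cat >> h.py <<'E'
from scipy.optimize import minimize
def box(x,y,yaw,z0,dx=(-.018,.018),dy=(-.029,.029),h=.076):
    c,s=np.cos(yaw),np.sin(yaw)
    return [np.array([x+c*a-s*b,y+s*a+c*b,z]) for a in dx for b in dy for z in(z0,z0+h)]
def boxmask(p,C,P):
    m=np.zeros((480,640),np.uint8);h=cv2.convexHull(np.array([px(p,C,q) for q in P]).astype(np.float32))
    cv2.fillConvexPoly(m,(h*16).round().astype(np.int32),1,shift=4);return m>0
def fit(views,x0,z0):
    # views: list of (p,C,mask)
    def cost(v):
        c=0
        for p,C,m in views:
            b=boxmask(p,C,box(*v,z0));c+=1-(b&m).sum()/max(1,(b|m).sum())
        return c
    best=min((minimize(cost,[x0[0],x0[1],a],method="Nelder-Mead",options=dict(initial_simplex=[[x0[0],x0[1],a],[x0[0]+.01,x0[1],a],[x0[0],x0[1]+.01,a],[x0[0],x0[1],a+.2]])) for a in x0[2]),key=lambda r:r.fun)
    return best.x,best.fun/len(views)
def sil(p,C,l,near):
    S=[(d["pixels"],d["conf"]) for d in manip.silhouettes(p,l)]
    u=px(p,C,near)
    S=[s for s in S if np.linalg.norm(np.array(np.nonzero(s[0])).mean(1)[::-1]-u)<60]
    return S[0][0] if S else None
E
python3 - <<'E'
from h import *
V=[];
o=manip.get_obs();print(o["clock"],o["position"],o["ee_rot"])
for n in("wrist","scene","side"):
    p,C=shot(n,n+"1")
    for l in("natch_half_centre","natch_half_face"):
        for d in manip.tip_of(p,l)[:3]: print(n,l,d["conf"],w(C,d["position"]))
    m=sil(p,C,"natch_half",[.421,.247,.038])
    if m is None: print(n,"none");continue
    r=fit([(p,C,m)],[.421,.247,[-1.9,-1.57,-1.2]],0);print(n,m.sum(),r);V.append((p,C,m))
    if n=="wrist":
        im=p["color"][:,:,::-1].copy();cs,_=cv2.findContours(m.astype(np.uint8),0,2);cv2.drawContours(im,cs,-1,(0,0,255),1)
        for q in box(*r[0],0): cv2.circle(im,tuple(px(p,C,q).astype(int)),2,(0,255,0),-1)
        cv2.imwrite("pics/w1.png",im)
print(fit(V,[.421,.247,[-1.9,-1.57,-1.2]],0))
E
```

```text
2.625 [0.4264 0.2752 0.3649] [ 0.7058  0.7084  0.0002 -0.0001]
wrist natch_half_centre 0.95 [0.3488 0.0401 0.0424]
wrist natch_half_centre 0.94 [0.3107 0.3838 0.0371]
wrist natch_half_centre 0.55 [0.4223 0.2474 0.0367]
wrist natch_half_face 0.93 [0.323  0.3734 0.0413]
wrist natch_half_face 0.74 [0.4204 0.2258 0.041 ]
wrist natch_half_face 0.68 [0.3375 0.0335 0.0364]
wrist 4491 (array([ 0.4225,  0.2467, -1.6042]), np.float64(0.05958875367184224))
scene natch_half_centre 0.98 [0.3488 0.0385 0.038 ]
scene natch_half_centre 0.97 [0.4235 0.2484 0.0386]
scene natch_half_centre 0.94 [0.3045 0.3811 0.0358]
scene natch_half_face 0.72 [0.3215 0.3737 0.0395]
scene natch_half_face 0.7 [0.3315 0.0286 0.0405]
scene natch_half_face 0.63 [0.4189 0.232  0.039 ]
scene 860 (array([ 0.4228,  0.2466, -1.8752]), np.float64(0.07982740021574974))
side natch_half_centre 0.72 [0.4191 0.2452 0.0344]
side natch_half_centre 0.71 [0.3452 0.043  0.0391]
side natch_half_centre 0.7 [0.3086 0.3791 0.0416]
side natch_half_face 0.84 [0.4213 0.2319 0.0374]
side natch_half_face 0.57 [0.3213 0.3746 0.0371]
side natch_half_face 0.57 [0.3297 0.034  0.0357]
side 434 (array([ 0.421,  0.247, -1.9  ]), np.float64(1.0))
(array([ 0.4228,  0.2464, -1.6381]), np.float64(0.3873637986654777))
```

View pics/w1.png

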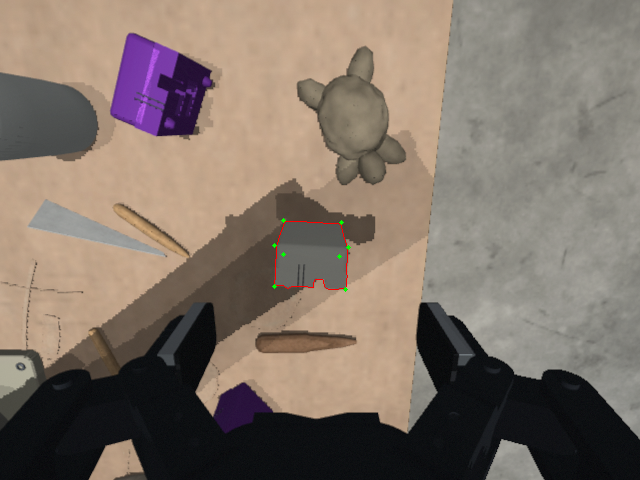

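move_arm --plan '[0, 0, 0.037, -0.029, -0.004, 0.05, 0.0854, 0, 0, 0.037, -0.029, -0.004, 0.1, 0.0854, 0, 0, 0.037, -0.029, -0.004, 0.14, 0.0854, 0, 0, 0.037, -0.029, -0.004, 0.156, 0.0854, 0, 0, 0.037, -0.029, -0.004, 0.156, 0.0854, 0, 0, 0.037, -0.029, -0.004, 0.156, 0.04, 0, 0, 0.037, -0.029, -0.004, 0.156, 0.04, 0, 0, 0.037, -0.029, -0.004, 0.156, 0.04, 0, 0, 0.037, -0.029, -0.004, 0.156, 0.04, 0, 0, 0.037, -0.029, -0.004, 0.156, 0.04]' --squeeze 40

```text
clock: 4.47
position: [0.4236, 0.2454, 0.2103]
ee_rot: [0.72, 0.694, 0.001, -0.0]
ft_force: [-0.3, -0.8, 7.7]
grip_width: 0.672
grasp_force: 43.7
```

```bash
python3 - <<'E'
from h import *
V=[shot(n) for n in("scene","side")]
def ln(p,C,u,v):
    d=C[:3,:3]@np.array([(u-p["cx"])/p["fx"],(v-p["cy"])/p["fy"],1]);return C[:3,3],d/np.linalg.norm(d)
def tri(a,b):
    A=np.zeros((3,3));B=np.zeros(3)
    for (p,C),uv in zip(V,(a,b)):
        o,d=ln(p,C,*uv);M=np.eye(3)-np.outer(d,d);A+=M;B+=M@o
    return np.linalg.solve(A,B)
print(tri((437,257),(308,268)),manip.get_obs()["joint_pos"])
for p,C in V:
    for d in manip.look_for(p,"natch_half")[:3]:print(d["conf"],w(C,d["position"]))
E
```

```text
[ 0.3865 -0.2623  0.2566] [-0.8383  0.2482  0.2431  2.0277 -0.078   0.8714 -0.5893]
0.92 [0.2996 0.3603 0.0584]
0.91 [0.34   0.0327 0.0567]
0.77 [0.4228 0.232  0.044 ]
0.88 [0.4225 0.2314 0.0418]
0.67 [0.3573 0.026  0.0538]
0.56 [0.3099 0.357  0.0439]
```

move_arm --plan '[0, 0, 0, 0, 0, -0.03, 0.04, 0, 0, 0, 0, 0, -0.08, 0.04, 0, 0, -0.15, -0.04, 0.01, -0.13, 0.04, 0, 0, -0.34, -0.1, 0.03, -0.17, 0.04, 0, 0, -0.52, -0.16, 0.05, -0.21, 0.04, 0, 0, -0.7, -0.22, 0.07, -0.21, 0.04, 0, 0, -0.88, -0.28, 0.09, -0.21, 0.04, 0, 0, -1.06, -0.34, 0.09, -0.21, 0.04, 0, 0, -1.24, -0.39, 0.09, -0.21, 0.04, 0, 0, -1.42, -0.39, 0.09, -0.21, 0.04, 0, 0, -1.6, -0.39, 0.09, -0.21, 0.04, 0, 0, -1.6, -0.39, 0.09, -0.21, 0.04]'

```text
clock: 6.18
position: [0.498, -0.1493, 0.419]
ee_rot: [0.003, 1.0, 0.0, 0.0]
ft_force: [-0.5, 0.4, -1.8]
grip_width: 0.673
grasp_force: 44.4
```

```bash
python3 - <<'E'
from h import *
p,C=shot("wrist","w2")
for l in("jig","socket_half_face","socket_half","natch_half_face","natch_half_centre"):
    for d in manip.tip_of(p,l)[:2]: print(l,d["conf"],w(C,d["position"]),px(p,C,w(C,d["position"])))
m=sil(p,C,"socket_half",[.423,-.17,.05])
if m is not None: print(m.sum(),fit([(p,C,m)],[.423,-.18,[-1.7,-1.45]],.015))
o=manip.get_obs();print(o["clock"],o["position"],o["ee_rot"])
E
```

```text
jig 0.74 [ 0.428  -0.1514  0.    ] [312.9976 135.16  ]
socket_half_face 0.82 [ 0.4278 -0.1659  0.0536] [296.8799 136.2277]
socket_half 0.82 [ 0.4233 -0.1841  0.0169] [280.7638 130.9718]
socket_half 0.48 [ 0.4993 -0.1466  0.2121] [319.9478 277.4354]
natch_half_face 0.97 [0.3355 0.0318 0.0349] [516.5883  26.9558]
natch_half_centre 0.76 [0.3468 0.0403 0.0409] [527.6497  39.564 ]
natch_half_centre 0.73 [ 0.4947 -0.1491  0.2498] [315.3489 302.5818]
3465 (array([ 0.4234, -0.18  , -1.7045]), np.float64(0.03566453050989138))
6.525 [ 0.4985 -0.148   0.4188] [0.0045 1.     0.0001 0.0001]
```

View pics/w2.png

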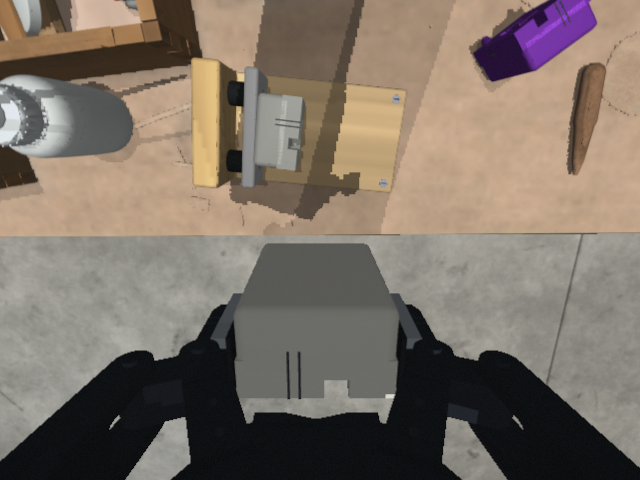

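The jig is at about (300,130), with board right corners near (407,90) and (392,192) and the socket half's top face at (258–306, 93–172). The held block sits square between the pads.

```bash
python3 - <<'E'
from h import *
p,C=shot("wrist");
a=ray(p,C,407,90,.015);b=ray(p,C,392,192,.015);print(a,b,np.linalg.norm(a-b)); v=b-a; print("yaw from end edge",np.arctan2(v[1],v[0])-np.pi/2)
m=sil(p,C,"socket_half",[.423,-.17,.05]);r=fit([(p,C,m)],[.423,-.18,[-1.7,-1.5]],.015);print(r)
cg=cv2.cvtColor(p["color"],cv2.COLOR_RGB2GRAY)
yaw=-1.71;J=np.array([.428,-.1514])
def jc(v,dx,dy,h,z0): return box(v[0],v[1],v[2],z0,dx,dy,h)
# edge-based fit: board end + long edges + plate front top edge + fence top via gradient magnitude
g=cv2.GaussianBlur(p["color"],(0,0),1.5).astype(np.float32)
G=np.max([np.hypot(cv2.Sobel(g[:,:,i],5,1,0),cv2.Sobel(g[:,:,i],5,0,1)) for i in range(3)],0)
def segs(v):
    c,s=np.cos(v[2]),np.sin(v[2]);f=lambda x,y,z:np.array([v[0]+c*x-s*y,v[1]+s*x+c*y,z])
    return [(f(-.088,-.05,.015),f(-.088,.05,.015)),(f(-.085,-.052,.015),f(0.04,-.052,.015)),(f(-.085,.052,.015),f(.04,.052,.015)),(f(.05,-.048,.081),f(.05,-.031,.081)),(f(.05,.031,.081),f(.05,.048,.081)),(f(.062,-.05,.081),f(.062,.05,.081))]
def score(v):
    t=0
    for A,B in segs(v):
        P=np.array([px(p,C,A+(B-A)*k) for k in np.linspace(0,1,30)]).astype(np.float32)
        t-=np.minimum(cv2.remap(G,P[:,0],P[:,1],cv2.INTER_LINEAR),150).mean()
    return t
best=min(((score([x,y,t]),x,y,t) for x in np.arange(.418,.438,.002) for y in np.arange(-.162,-.142,.002) for t in np.arange(-1.82,-1.58,.02)))
q=minimize(score,best[1:],method="Nelder-Mead",options=dict(initial_simplex=[list(best[1:])]+[list(np.array(best[1:])+e) for e in np.diag([.002,.002,.02])]));print("jig",best,q.x,q.fun)
im=cv2.resize(p["color"][40:220,180:420,::-1],None,fx=3.3,fy=3.3,interpolation=cv2.INTER_CUBIC)
k=lambda X:tuple(((px(p,C,X)-[180,40]+.5)*3.3).astype(int))
for A,B in segs(q.x): cv2.line(im,k(A),k(B),(0,0,255),1)
P=box(*r[0],.015)
for i,j in((1,3),(5,7),(1,5),(3,7),(0,2),(0,1),(2,3)): cv2.line(im,k(P[i]),k(P[j]),(255,0,0),1)
cv2.imwrite("pics/fit2.png",im)
c,s=np.cos(q.x[2]),np.sin(q.x[2]);d=r[0][:2]-q.x[:2];print("socket in jig",c*d[0]+s*d[1],-s*d[0]+c*d[1],r[0][2]-q.x[2])
E
```

```text
[ 0.3859 -0.0558  0.015 ] [ 0.4877 -0.0649  0.015 ] 0.10222053035398666
yaw from end edge -1.6596527965950028
(array([ 0.4231, -0.18  , -1.6875]), np.float64(0.03826039086154698))
jig (np.float32(-437.50607), np.float64(0.428), np.float64(-0.15), np.float64(-1.68)) [ 0.4286 -0.1498 -1.6756] -446.4515380859375
socket in jig 0.0305408076905553 -0.00227492889127016 -0.011900037209780168
```

View pics/fit2.png

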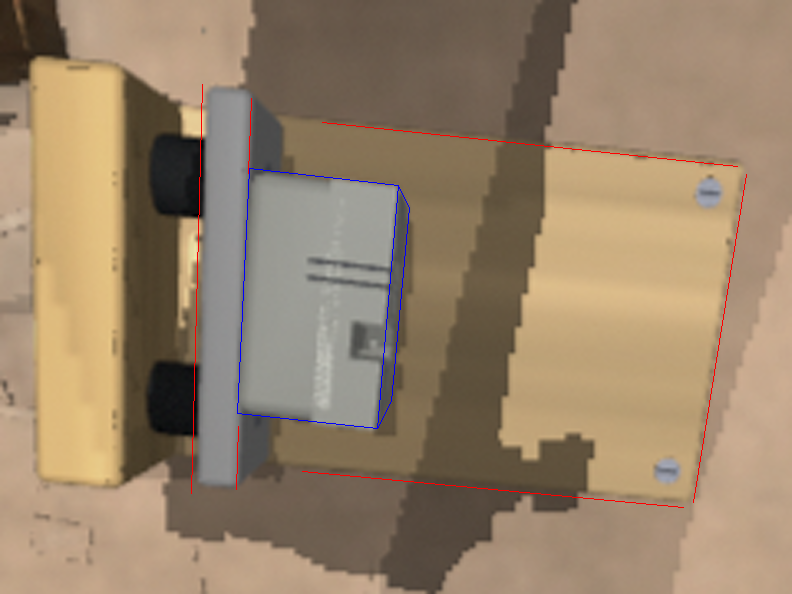

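```bash
python3 - <<'E'
from h import *
p,C=shot("wrist")
k=lambda u,v,z:ray(p,C,180+u/3.3-.5,40+v/3.3-.5,z)
for n,a,b,z in(("sock front",(398,186),(377,428),.091),("sock side far",(250,169),(398,186),.091),("sock side near",(238,413),(377,428),.091),("plate front",(250,95),(238,488),.081),("plate rear",(205,88),(198,480),.081),("fence",(35,65),(38,480),.081),("board top",(545,143),(735,162),.015),("board bot",(310,470),(685,499),.015)):
    A,B=k(*a,z),k(*b,z);v=B-A;print(n,A[:2],B[:2],"yaw%90",((np.arctan2(v[1],v[0])+np.pi/4)%(np.pi/2))-np.pi/4)
M=np.array(p["mount"]);print(M)
# held block: top rear edge and bottom rear edge in tool coords
def rt(u,v,w_):
    d=M[:3,:3]@np.array([(u-p["cx"])/p["fx"],(v-p["cy"])/p["fy"],1]);return d
for u,v,wd in((236,307,.058),(397,307,.058),(265,244,0),(368,244,0)):print(u,v,M[:3,3],rt(u,v,0))
dl,dr=rt(236,307,0),rt(397,307,0);s=.058/abs(dl-dr)[1];print("top rear edge",M[:3,3]+s*dl,M[:3,3]+s*dr)
dl,dr=rt(265,244,0),rt(368,244,0);s=.058/abs(dl-dr)[1];print("bottom rear edge",M[:3,3]+s*dl,M[:3,3]+s*dr)
E
```

```text
sock front [ 0.3965 -0.1591] [ 0.4539 -0.1658] yaw%90 -0.11571675249531943
sock side far [ 0.3924 -0.1945] [ 0.3965 -0.1591] yaw%90 -0.11525611918712553
sock side near [ 0.4498 -0.2011] [ 0.4539 -0.1658] yaw%90 -0.11525762439404552
plate front [ 0.3748 -0.195 ] [ 0.4706 -0.2042] yaw%90 -0.0952091244493104
plate rear [ 0.3732 -0.2059] [ 0.4684 -0.2148] yaw%90 -0.09320025973602075
fence [ 0.3678 -0.2466] [ 0.468  -0.2577] yaw%90 -0.11031124443144935
board top [ 0.3788 -0.118 ] [ 0.3845 -0.0608] yaw%90 -0.10025658990933284
board bot [ 0.4756 -0.1927] [ 0.4862 -0.0704] yaw%90 -0.08619168854555781
[[-0.0005 -0.9527 -0.304   0.0778]
 [ 1.     -0.0005  0.      0.0004]
 [-0.0002 -0.304   0.9527  0.0297]
 [ 0.      0.      0.      1.    ]]
236 307 [0.0778 0.0004 0.0297] [-0.4905 -0.2293  0.8932]
397 307 [0.0778 0.0004 0.0297] [-0.4907  0.2332  0.8931]
265 244 [0.0778 0.0004 0.0297] [-0.3181 -0.1459  0.9482]
368 244 [0.0778 0.0004 0.0297] [-0.3183  0.15    0.9481]
top rear edge [ 0.0163 -0.0283  0.1417] [0.0163 0.0297 0.1417]
bottom rear edge [ 0.0155 -0.0282  0.2156] [0.0154 0.0298 0.2156]
```

move_arm --plan '[0, 0, 0.18, 0.01, 0.004, 0, 0.04, 0, 0, 0.36, 0.02, 0.008, 0, 0.04, 0, 0, 0.54, 0.03, 0.012, 0, 0.04, 0, 0, 0.72, 0.04, 0.016, 0, 0.04, 0, 0, 0.9, 0.05, 0.02, 0, 0.04, 0, 0, 1.08, 0.06, 0.024, 0, 0.04, 0, 0, 1.26, 0.07, 0.024, 0.02, 0.04, 0, 0, 1.44, 0.07, 0.024, 0.05, 0.04, 0, 0, 1.62, 0.07, 0.024, 0.09, 0.04, 0, 0, 1.662, 0.07, 0.024, 0.12, 0.04, 0, 0, 1.662, 0.07, 0.024, 0.12, 0.04]'

```text
clock: 8.05
position: [0.4279, -0.1234, 0.2973]
ee_rot: [0.741, 0.671, -0.002, -0.001]
ft_force: [-0.1, 0.2, -1.9]
grip_width: 0.675
grasp_force: 44.2
```

```bash
python3 - <<'E'
from h import *
for n in("scene","side"):
    p,C=shot(n,n+"3")
    for l,g in(("natch_half_face",[.4273,-.1424,.13]),("natch_half_centre",[.4273,-.1424,.13]),("socket_half_face",[.4253,-.1623,.053]),("jig",[.4286,-.15,0])):
        for d in manip.tip_of(p,l):
            X=w(C,d["position"])
            if np.linalg.norm(X-g)<.06: print(n,l,d["conf"],X)
o=manip.get_obs();print(o["clock"],o["position"],o["ee_rot"],o["ft_force"],2*np.arctan2(o["ee_rot"][1],o["ee_rot"][0])-np.pi/2)
s=cv2.imread("pics/scene3.png");d=cv2.imread("pics/side3.png")
f=lambda i,u,v,r:cv2.resize(i[v-r:v+r,u-r:u+r],(400,400),interpolation=cv2.INTER_CUBIC)
cv2.imwrite("pics/crop3.png",np.hstack([f(s,390,270,60),f(d,330,290,60)]))
E
```

```text
scene natch_half_face 0.82 [ 0.4244 -0.1409  0.1279]
scene natch_half_centre 0.86 [ 0.4289 -0.1213  0.1245]
scene socket_half_face 0.57 [ 0.4243 -0.1634  0.0521]
scene jig 0.84 [ 0.4241 -0.1522 -0.0024]
side natch_half_face 0.79 [ 0.4305 -0.1389  0.1278]
side natch_half_face 0.44 [ 0.4278 -0.1205  0.0867]
side natch_half_centre 0.61 [ 0.4251 -0.1219  0.1254]
side socket_half_face 0.97 [ 0.4218 -0.1601  0.05  ]
side jig 0.68 [ 0.4309 -0.1506 -0.0005]
8.55 [ 0.4288 -0.1236  0.2991] [0.7411 0.6714 0.0003 0.0002] [-0.1165 -0.7113 -2.801 ] -0.0987309382098005
```

View pics/crop3.png

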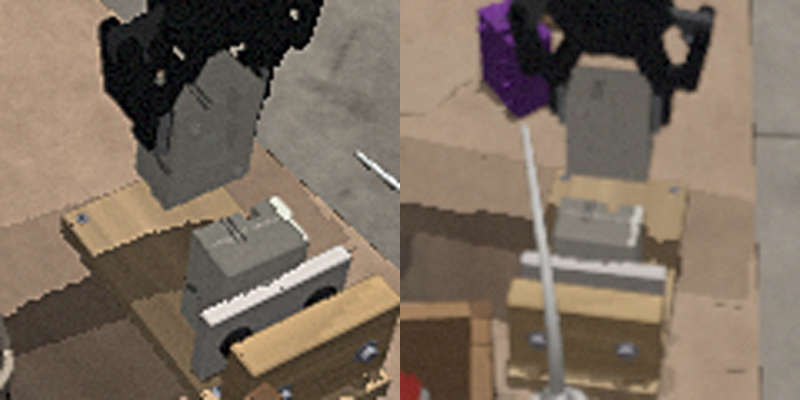

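move_arm --plan '[0, 0, 0, 0, 0, 0.03, 0.04, 0, 0, 0, 0, 0, 0.05, 0.04, 0, 0, 0, 0, 0, 0.062, 0.04, 0, 0, 0, 0, 0, 0.068, 0.04, 0, 0, 0, 0, 0, 0.07, 0.04, 0, 0, 0, 0, 0, 0.071, 0.04, 0, 0, 0, 0, 0, 0.072, 0.04, 0, 0, 0, 0, 0, 0.072, 0.04]'

```text
clock: 9.55
position: [0.4287, -0.1236, 0.2268]
ee_rot: [0.741, 0.671, 0.0, 0.0]
ft_force: [0.6, 0.5, -2.8]
grip_width: 0.676
grasp_force: 44.5
```

move_arm --plan '[0, 0, 0, 0, 0, 0.0005, 0.04, 0, 0, 0, 0, 0, 0.001, 0.04, 0, 0, 0, 0, 0, 0.0015, 0.04, 0, 0, 0, 0, 0, 0.0015, 0.04]'

```text
clock: 10.05
position: [0.4287, -0.1236, 0.2254]
ee_rot: [0.741, 0.671, 0.0, -0.0]
ft_force: [-2.4, 0.8, 2.8]
grip_width: 0.676
grasp_force: 45.0
```

move_arm --plan '[0, 0, 0, -0.004, 0, 0, 0.04, 0, 0, 0, -0.008, 0, 0, 0.04, 0, 0, 0, -0.011, 0, 0, 0.04, 0, 0, 0, -0.012, 0, 0, 0.04, 0, 0, 0, -0.012, 0, 0, 0.04]'

```text
clock: 10.68
position: [0.4277, -0.1357, 0.2253]
ee_rot: [0.741, 0.671, 0.0, 0.0]
ft_force: [-0.1, 0.7, 2.2]
grip_width: 0.674
grasp_force: 45.0
```

```bash
python3 - <<'E'
from h import *
for n in("scene","side"):
    p,C=shot(n,n+"4")
    for l,g in(("natch_half_face",[.426,-.154,.053]),("natch_half_centre",[.427,-.137,.053]),("socket_half_face",[.4253,-.1623,.053])):
        for d in manip.tip_of(p,l):
            X=w(C,d["position"])
            if np.linalg.norm(X-g)<.03: print(n,l,d["conf"],X)
s=cv2.imread("pics/scene4.png");d=cv2.imread("pics/side4.png")
f=lambda i,u,v,r:cv2.resize(i[v-r:v+r,u-r:u+r],(400,400),interpolation=cv2.INTER_CUBIC)
cv2.imwrite("pics/crop4.png",np.hstack([f(s,395,280,40),f(d,330,290,40)]))
E
```

```text
scene natch_half_face 0.75 [ 0.4269 -0.1533  0.0527]
scene natch_half_centre 0.93 [ 0.4263 -0.1316  0.053 ]
scene socket_half_face 0.61 [ 0.4254 -0.1642  0.0534]
side natch_half_face 0.92 [ 0.4265 -0.1492  0.0571]
side natch_half_centre 0.69 [ 0.4221 -0.1335  0.0522]
side socket_half_face 0.85 [ 0.421  -0.1635  0.0542]
```

View pics/crop4.png

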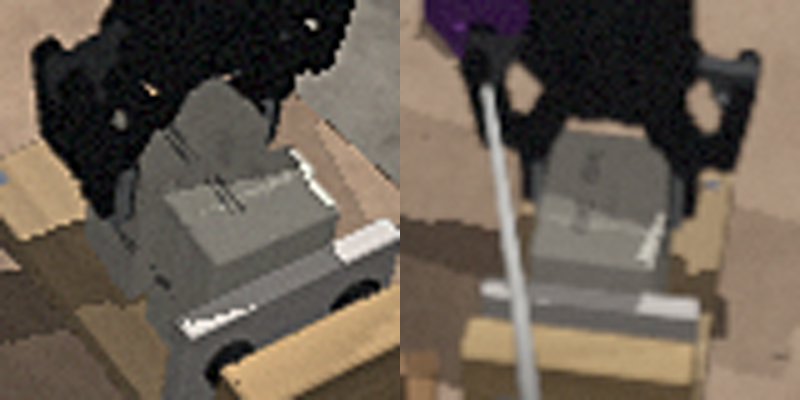

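The mould lines in both views look aligned within about 1–2 mm, so I'm pushing in slowly.

move_arm --plan '[0, 0, 0, -0.001, 0, 0, 0.04, 0, 0, 0, -0.002, 0, 0, 0.04, 0, 0, 0, -0.003, 0, 0, 0.04, 0, 0, 0, -0.004, 0, 0, 0.04, 0, 0, 0, -0.004, 0, 0, 0.04]'

```text
clock: 11.7
position: [0.4273, -0.139, 0.2253]
ee_rot: [0.741, 0.672, 0.0, -0.0]
ft_force: [0.9, 3.2, 6.4]
grip_width: 0.68
grasp_force: 45.4
```

move_arm --plan '[0, 0, 0, -0.0005, 0, -0.0003, 0.04, 0, 0, 0, -0.001, 0, -0.0003, 0.04, 0, 0, 0, -0.0015, 0, -0.0003, 0.04, 0, 0, 0, -0.0015, 0, -0.0003, 0.04]'

```text
clock: 12.2
position: [0.4268, -0.141, 0.2254]
ee_rot: [0.741, 0.671, -0.0, -0.0]
ft_force: [-0.3, 2.6, 2.4]
grip_width: 0.673
grasp_force: 45.0
```

```bash
python3 - <<'E'
from h import *
o=manip.get_obs();print(o["clock"],o["position"],o["ft_force"],o["torque"])
for n in("scene","side"):
    p,C=shot(n,n+"5")
    for l,g in(("natch_half_face",[.426,-.154,.053]),("socket_half_face",[.4253,-.1653,.053]),("stop_plate",[.42,-.2,.06])):
        for d in manip.tip_of(p,l):
            X=w(C,d["position"])
            if np.linalg.norm(X-g)<.04: print(n,l,d["conf"],X)
s=cv2.imread("pics/scene5.png");d=cv2.imread("pics/side5.png")
f=lambda i,u,v,r:cv2.resize(i[v-r:v+r,u-r:u+r],(400,400),interpolation=cv2.INTER_CUBIC)
cv2.imwrite("pics/crop5.png",np.hstack([f(s,395,282,25),f(d,330,293,25)]))
E
```

```text
12.2 [ 0.4268 -0.141   0.2254] [-0.3199  2.6129  2.4319] [ 0.6008 -0.1453  0.0744]
scene natch_half_face 0.59 [ 0.4236 -0.1579  0.0535]Traceback (most recent call last):
  File "<stdin>", line 6, in <module>
ValueError: it knows: clay_turtle, jig, natch_half, natch_half_centre, natch_half_face, socket_half, socket_half_face, wash_bottle, wood_wedge
```

move_arm --plan '[0, 0, 0, -0.0005, 0, 0, 0.04, 0, 0, 0, -0.001, 0, 0, 0.04, 0, 0, 0, -0.0015, 0, 0, 0.04, 0, 0, 0, -0.002, 0, 0, 0.04, 0, 0, 0, -0.002, 0, 0, 0.04]'

```text
clock: 12.98
position: [0.4266, -0.1431, 0.2254]
ee_rot: [0.741, 0.671, -0.0, -0.0]
ft_force: [0.8, 0.7, -0.7]
grip_width: 0.674
grasp_force: 44.6
```

move_arm --plan '[0, 0, 0, -0.0005, 0, 0, 0.04, 0, 0, 0, -0.001, 0, 0, 0.04, 0, 0, 0, -0.0015, 0, 0, 0.04, 0, 0, 0, -0.002, 0, 0, 0.04, 0, 0, 0, -0.002, 0, 0, 0.04]'

```text
clock: 13.6
position: [0.4265, -0.145, 0.2254]
ee_rot: [0.741, 0.671, -0.0, -0.0]
ft_force: [-0.9, 0.4, -2.4]
grip_width: 0.674
grasp_force: 44.4
```

```bash
cat > chk.py <<'E'
from h import *
import sys
t=sys.argv[1]
o=manip.get_obs();print(o["clock"],o["position"],o["ft_force"],o["torque"])
for n in("scene","side"):
    p,C=shot(n,n+t)
    for l,g in(("natch_half_face",[.426,-.158,.053]),("natch_half_centre",[.426,-.14,.053]),("socket_half_face",[.4253,-.1653,.053])):
        for d in manip.tip_of(p,l):
            X=w(C,d["position"])
            if np.linalg.norm(X-g)<.04: print(n,l,d["conf"],X)
s=cv2.imread(f"pics/scene{t}.png");d=cv2.imread(f"pics/side{t}.png")
f=lambda i,u,v,r:cv2.resize(i[v-r:v+r,u-r:u+r],(400,400),interpolation=cv2.INTER_CUBIC)
cv2.imwrite(f"pics/crop{t}.png",np.hstack([f(s,395,285,28),f(d,330,296,28)]))
E
python3 chk.py 6
```

```text
13.6 [ 0.4265 -0.145   0.2254] [-0.8958  0.3515 -2.4144] [-0.015   0.0245 -0.008 ]
scene natch_half_face 0.77 [ 0.4233 -0.1631  0.0555]
scene natch_half_centre 0.55 [ 0.4286 -0.145   0.0556]
scene socket_half_face 0.82 [ 0.4252 -0.1641  0.0539]
side natch_half_face 0.81 [ 0.4273 -0.1595  0.0529]
side natch_half_centre 0.55 [ 0.4226 -0.1453  0.0498]
side socket_half_face 0.77 [ 0.4217 -0.1638  0.053 ]
```

View pics/crop6.png

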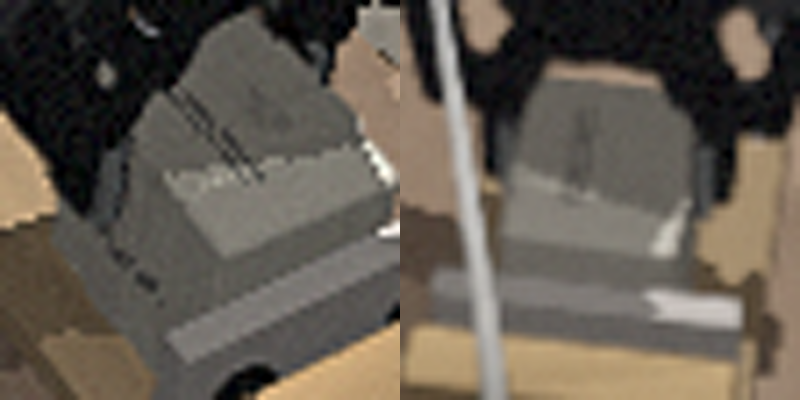

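The seam is nearly closed and the two register marks run straight across it. Continuing.

move_arm --plan '[0, 0, 0, -0.0005, 0, 0.0002, 0.04, 0, 0, 0, -0.001, 0, 0.0003, 0.04, 0, 0, 0, -0.0015, 0, 0.0003, 0.04, 0, 0, 0, -0.002, 0, 0.0003, 0.04, 0, 0, 0, -0.002, 0, 0.0003, 0.04]'

```text
clock: 14.62
position: [0.4265, -0.1468, 0.2253]
ee_rot: [0.741, 0.671, 0.0, 0.0]
ft_force: [0.1, 2.6, 3.2]
grip_width: 0.671
grasp_force: 44.9
```

move_arm --plan '[0, 0, 0, -0.0005, 0, -0.0001, 0.04, 0, 0, 0, -0.001, 0, -0.0001, 0.04, 0, 0, 0, -0.0015, 0, -0.0001, 0.04, 0, 0, 0, -0.002, 0, -0.0001, 0.04, 0, 0, 0, -0.002, 0, -0.0001, 0.04]'

```text
clock: 15.25
position: [0.4263, -0.1488, 0.2254]
ee_rot: [0.741, 0.671, 0.0, -0.0]
ft_force: [1.1, 5.0, 2.2]
grip_width: 0.672
grasp_force: 45.0
```

move_arm --plan '[0, 0, 0, -0.0005, 0, 0, 0.04, 0, 0, 0, -0.001, 0, 0, 0.04, 0, 0, 0, -0.0015, 0, 0, 0.04, 0, 0, 0, -0.002, 0, 0, 0.04, 0, 0, 0, -0.002, 0, 0, 0.04]'

```text
clock: 15.88
position: [0.4261, -0.1504, 0.2254]
ee_rot: [0.741, 0.671, 0.0, -0.0]
ft_force: [0.2, 7.7, 3.9]
grip_width: 0.674
grasp_force: 45.1
```

```bash
python3 chk.py 7
```

```text
15.875 [ 0.4261 -0.1504  0.2254] [0.2172 7.7476 3.9339] [ 1.6105 -0.1545  0.0345]
scene natch_half_face 0.67 [ 0.4228 -0.1667  0.0533]
scene natch_half_centre 0.91 [ 0.4246 -0.1459  0.0522]
scene natch_half_centre 0.64 [ 0.4221 -0.1702  0.0539]
scene socket_half_face 0.87 [ 0.4245 -0.1669  0.0513]
side natch_half_face 0.66 [ 0.425  -0.1647  0.0526]
side natch_half_centre 0.69 [ 0.4192 -0.1458  0.0497]
side socket_half_face 0.65 [ 0.4229 -0.1646  0.0536]
```

move_arm --plan '[0, 0, 0, -0.0005, 0, -0.0001, 0.04, 0, 0, 0, -0.001, 0, -0.0001, 0.04, 0, 0, 0, -0.0015, 0, -0.0001, 0.04, 0, 0, 0, -0.002, 0, -0.0001, 0.04, 0, 0, 0, -0.0025, 0, -0.0001, 0.04, 0, 0, 0, -0.0025, 0, -0.0001, 0.04]'

```text
clock: 17.02
position: [0.4259, -0.1523, 0.2253]
ee_rot: [0.741, 0.672, 0.001, -0.001]
ft_force: [0.3, 10.2, 3.1]
grip_width: 0.671
grasp_force: 45.1
```

```bash
python3 - <<'E'
from h import *
o=manip.get_obs();print(o["clock"],o["position"],o["ft_force"],o["torque"])
S=[]
from h import *
for n in("scene","side"):
    p0=cv2.imread(f"pics/{n}3.png");p,C=shot(n,n+"8");i=p["color"][:,:,::-1]
    # plate shift along jig x: register small patch of plate ends
    if n=="side":
        A,B=(300,318),(0,0)
    f=lambda im,u,v,r:cv2.resize(im[v-r:v+r,u-r:u+r],(400,300*400//300),interpolation=cv2.INTER_CUBIC)
    S.append(f(i,*((405,292) if n=="scene" else (333,298)),36))
    # predicted plate top corners at rest & pushed 6mm
    for sft in(0,.006):
        P=[np.array([.428,-.150,0])+x*np.array([-.096,-.995,0])+y*np.array([.995,-.096,0])+[0,0,.081] for x in(.05+sft,.062+sft) for y in(-.05,.05)]
        print(n,sft,[px(p,C,q).round(1).tolist() for q in P])
p,C=shot("wrist","w8")
cv2.imwrite("pics/crop8.png",np.hstack(S))
E
```

```text
17.025 [ 0.4259 -0.1523  0.2253] [ 0.2867 10.1748  3.1295] [ 2.1338 -0.3238 -0.0121]
scene 0 [[389.9, 300.3], [432.8, 279.6], [393.7, 304.9], [436.7, 283.9]]
scene 0.006 [[391.8, 302.6], [434.8, 281.7], [395.6, 307.2], [438.8, 286.0]]
side 0 [[306.5, 302.2], [349.9, 307.1], [305.6, 306.1], [349.3, 311.1]]
side 0.006 [[306.1, 304.1], [349.6, 309.1], [305.1, 308.1], [349.0, 313.2]]
```

View pics/crop8.png

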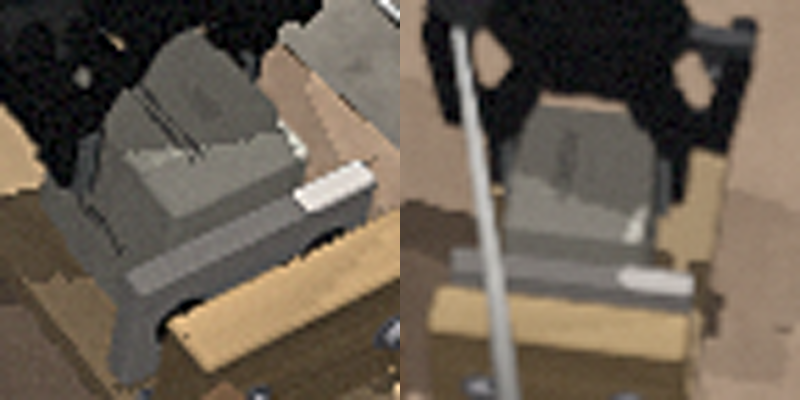

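No dark gap in either crop: the seam line runs continuously and the plate is against the socket half. Next I'll get the plate travel numerically by image registration.

```bash
cat > plate.py <<'E'
from h import *
import sys
t=sys.argv[1]
for n,boxs in(("scene",[(418,268,446,294),(386,296,402,318)]),("side",[(335,298,356,320),(322,298,345,318)])):
    p,C=shot(n,n+t)
    J=np.array([.428,-.150,.081]);e=np.array([-.096,-.995,0])
    for ref in("0","3"):
        a=cv2.cvtColor(cv2.imread(f"pics/{n}{ref}.png"),cv2.COLOR_BGR2GRAY);b=cv2.cvtColor(p["color"],cv2.COLOR_RGB2GRAY)
        for x0,y0,x1,y1 in boxs:
            best=[]
            for d in np.arange(-.002,.012,.00025):
                # plate top strip points (top surface incl. its edges), excluding fence
                ys=(np.linspace(.032,.049,20) if (x0,y0)==boxs[0][:2] else np.linspace(-.049,-.033,20))
                G0=[];G1=[]
                for y in ys:
                    for x in np.arange(.046,.066,.001):
                        q=J+x*e+y*np.array([.995,-.096,0]);G0.append(px(p,C,q));G1.append(px(p,C,q+d*e))
                G0=np.array(G0,np.float32);G1=np.array(G1,np.float32)
                A=cv2.remap(a,G0[:,0],G0[:,1],cv2.INTER_CUBIC).ravel().astype(float);B=cv2.remap(b,G1[:,0],G1[:,1],cv2.INTER_CUBIC).ravel().astype(float)
                best.append((np.corrcoef(A,B)[0,1],d))
            print(n,ref,(x0,y0),max(best))
E
python3 plate.py 9
```

```text
scene 0 (418, 268) (np.float64(0.8757268322850872), np.float64(0.00375))
scene 0 (386, 296) (np.float64(0.9588089589029654), np.float64(0.00425))
scene 3 (418, 268) (np.float64(0.8840607037169295), np.float64(0.00375))
scene 3 (386, 296) (np.float64(0.9290911925879541), np.float64(0.00375))
side 0 (335, 298) (np.float64(0.8191328585244874), np.float64(0.0032500000000000003))
side 0 (322, 298) (np.float64(0.713525965327219), np.float64(0.004))
side 3 (335, 298) (np.float64(0.8778298334512565), np.float64(0.00525))
side 3 (322, 298) (np.float64(0.8099075138223806), np.float64(0.0032500000000000003))
```

Plate travel is about 3.9 mm (7.8 N) with 10.2 N at the wrist, so board friction takes about 2.4 N. About 2.1 mm more gives 12 N on the plate.

move_arm --plan '[0, 0, 0, -0.0005, 0, 0, 0.04, 0, 0, 0, -0.001, 0, 0, 0.04, 0, 0, 0, -0.0015, 0, 0, 0.04, 0, 0, 0, -0.002, 0, 0, 0.04, 0, 0, 0, -0.0025, 0, 0, 0.04, 0, 0, 0, -0.0025, 0, 0, 0.04, 0, 0, 0, -0.0025, 0, 0, 0.04]'

```text
clock: 18.15
position: [0.4258, -0.1542, 0.2254]
ee_rot: [0.741, 0.672, 0.001, -0.001]
ft_force: [-0.5, 14.0, 5.1]
grip_width: 0.672
grasp_force: 45.2
```

```bash
python3 plate.py 10; python3 chk.py 11
```

```text
scene 0 (418, 268) (np.float64(0.8869577878120256), np.float64(0.00575))
scene 0 (386, 296) (np.float64(0.9765648202487262), np.float64(0.006))
scene 3 (418, 268) (np.float64(0.8739912685969973), np.float64(0.00575))
scene 3 (386, 296) (np.float64(0.9525286491171014), np.float64(0.00575))
side 0 (335, 298) (np.float64(0.8379648814015861), np.float64(0.0055))
side 0 (322, 298) (np.float64(0.7051214707653612), np.float64(0.006))
side 3 (335, 298) (np.float64(0.8903031830161972), np.float64(0.007000000000000001))
side 3 (322, 298) (np.float64(0.7705212051310472), np.float64(0.00525))
18.25 [ 0.4258 -0.1541  0.2254] [ 1.1024 13.7732  5.3372] [ 2.8372 -0.2696 -0.1042]
scene natch_half_face 0.97 [ 0.4232 -0.172   0.0572]
scene natch_half_centre 0.61 [ 0.4226 -0.1488  0.0474]
scene socket_half_face 0.7 [ 0.4244 -0.1716  0.0509]
side natch_half_face 0.69 [ 0.4261 -0.1677  0.0545]
side socket_half_face 0.91 [ 0.4215 -0.1671  0.0548]
```

The plate is at about 5.9 mm (≈12 N) and the faces coincide. Holding still.

move_arm --plan '[0, 0, 0, 0, 0, 0, 0.04, 0, 0, 0, 0, 0, 0, 0.04, 0, 0, 0, 0, 0, 0, 0.04, 0, 0, 0, 0, 0, 0, 0.04, 0, 0, 0, 0, 0, 0, 0.04, 0, 0, 0, 0, 0, 0, 0.04, 0, 0, 0, 0, 0, 0, 0.04, 0, 0, 0, 0, 0, 0, 0.04, 0, 0, 0, 0, 0, 0, 0.04, 0, 0, 0, 0, 0, 0, 0.04, 0, 0, 0, 0, 0, 0, 0.04, 0, 0, 0, 0, 0, 0, 0.04]'

```text
clock: 20.15
position: [0.4258, -0.1542, 0.2254]
ee_rot: [0.741, 0.672, 0.001, -0.001]
ft_force: [0.4, 14.1, 4.9]
grip_width: 0.678
grasp_force: 45.2
```

move_arm --plan '[0, 0, 0, 0, 0, 0, 0.04, 0, 0, 0, 0, 0, 0, 0.04, 0, 0, 0, 0, 0, 0, 0.04, 0, 0, 0, 0, 0, 0, 0.04, 0, 0, 0, 0, 0, 0, 0.04, 0, 0, 0, 0, 0, 0, 0.04, 0, 0, 0, 0, 0, 0, 0.04, 0, 0, 0, 0, 0, 0, 0.04, 0, 0, 0, 0, 0, 0, 0.04, 0, 0, 0, 0, 0, 0, 0.04, 0, 0, 0, 0, 0, 0, 0.04, 0, 0, 0, 0, 0, 0, 0.04]'

```text
clock: 21.65
position: [0.4258, -0.1542, 0.2254]
ee_rot: [0.741, 0.672, 0.001, -0.001]
ft_force: [0.4, 13.9, 4.8]
grip_width: 0.675
grasp_force: 45.2
```

move_arm --plan '[0, 0, 0, 0, 0, 0, 0.04, 0, 0, 0, 0, 0, 0, 0.04, 0, 0, 0, 0, 0, 0, 0.04, 0, 0, 0, 0, 0, 0, 0.04, 0, 0, 0, 0, 0, 0, 0.04, 0, 0, 0, 0, 0, 0, 0.04, 0, 0, 0, 0, 0, 0, 0.04, 0, 0, 0, 0, 0, 0, 0.04, 0, 0, 0, 0, 0, 0, 0.04, 0, 0, 0, 0, 0, 0, 0.04, 0, 0, 0, 0, 0, 0, 0.04, 0, 0, 0, 0, 0, 0, 0.04]'

```text
clock: 23.15
position: [0.4258, -0.1541, 0.2254]
ee_rot: [0.741, 0.672, 0.001, -0.001]
ft_force: [1.0, 14.7, 4.3]
grip_width: 0.676
grasp_force: 45.2
```

```bash
python3 plate.py 12 | grep scene; python3 - <<'E'
from h import *
o=manip.get_obs();print(o["clock"],o["position"],o["ft_force"],o["grasp_force"])
# plaster pitch of held half in tool frame + seam darkness profile along mould top (jig x), scene view
p,C=shot("scene");g=cv2.cvtColor(p["color"],cv2.COLOR_RGB2GRAY)
for y in(-.0288,):
    for z in(.03,.045,.06,.08):
        v=[]
        for x in np.arange(0.0,.046,.002):
            q=np.array([.4245,-.150,z])+x*np.array([-.096,-.995,0])+(y)*np.array([.995,-.096,0])
            u=px(p,C,q).astype(np.float32);v.append(int(cv2.remap(g,u[:1],u[1:],cv2.INTER_LINEAR)[0,0]))
        print(y,z,v)
E
```

```text
scene 0 (418, 268) (np.float64(0.893231573713437), np.float64(0.00575))
scene 0 (386, 296) (np.float64(0.9803588011085527), np.float64(0.00575))
scene 3 (418, 268) (np.float64(0.8796488545701868), np.float64(0.00575))
scene 3 (386, 296) (np.float64(0.955724146241269), np.float64(0.0055))
23.25 [ 0.4258 -0.1542  0.2254] [ 1.2343 14.0667  4.9348] 45.245568682657904
-0.0288 0.03 [83, 84, 81, 82, 84, 83, 83, 80, 82, 84, 86, 84, 86, 84, 88, 87, 86, 90, 85, 87, 83, 77, 80]
-0.0288 0.045 [51, 75, 79, 70, 65, 58, 61, 69, 77, 82, 73, 81, 84, 74, 65, 61, 69, 85, 82, 81, 93, 121, 123]
-0.0288 0.06 [15, 15, 47, 64, 66, 68, 67, 70, 86, 83, 83, 81, 87, 87, 86, 86, 85, 86, 86, 83, 85, 83, 83]
-0.0288 0.08 [5, 12, 23, 55, 69, 68, 62, 49, 60, 82, 85, 84, 82, 86, 87, 87, 89, 87, 88, 86, 83, 85, 85]
```

```bash
python3 -c "
from workcell import manip
print(manip.hand_in())"
```

```text
the job is handed in; nothing more can be done
None
```

I closed the loose half onto the other half and handed the job in with the arm still gripping (45 N a finger) and pressing: the stop plate is back about 5.8 mm (about 12 N), steady for 5 s. No gap shows at the seam in the camera views, but I couldn't see all the way round it.

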